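Clip the sample chest shut in the cheese shop

TASK

Secure the lid of the wide sample chest for the night. Take the snap clip by its wooden fob (the closed loop with the sprung gate, not the open hook), and press its gate against the front leg of the staple eye on that chest's lid until the leg is inside the loop and the gate has sprung shut behind it. Let the clip lie flat on the lid and let go.

Things in the scene. Friction and masses are not known exactly. Their poses are not given: they have to be found in the camera images.
- clip_centre (a point): Centre of the clip's dark wooden fob, 56 x 28 x 26 mm (x, y, height), gripped across its 28 mm width, 13 mm above the clip's underside; clip 90 g, lying flat, z up. Fixed to its +x end is a flat closed hook of 9 mm round bar, level with the underside: outside x +32 to +117, y -29 to +29 mm; clear inside x +41 to +108, y -20 to +20. A hook without gate on a like fob is not wanted.
- clip_gate (a joint): Gate angle, rad: 0 = sprung shut, 0.9 = fully in; a light spring (1 to 2 N at its end) shuts it. In clip_centre axes the gate is a dark 8 mm bar closing the hook's -y side (y -24.5 mm) from its hinge at x +44 to its end at x +92, swinging to +y; the fixed nose follows from x +94. A leg at x +84 pushed from outside to y +4, then moved to x +98 (room behind the nose), is past the gate.
- eye_leg (a point): Foot of the front leg of the staple eye, at the top face of the wide chest's lid (chest 180 deep, 250 wide, 80 mm high; the 130 mm wide one is not wanted). Chest axes: x to its back, away from the robot, z up. The eye is a fixed upright U of 8 mm bar, 58 mm high, its back leg at x +70 mm. The flat lid runs 64 mm to the front, 159 mm to -y, 99 mm to +y of the point.
Mind the look-alikes: they are no part of the job. Leave any red or yellow look-alike of the part that bears clip_centre alone.

How it is judged:
By the outcome, as a careful person would: the job done as asked, in the order asked, and still so for the second after the job is handed in, with the robot touching nothing.
It also fails if it takes over 42 s, if anything falls off the work surface, if the arm or the gripper's body presses on something with over 40 N, if the wrist force passes 120 N, or if a joint passes its speed limit or range.

ROBOT

A 6-joint arm with a two-finger parallel gripper is mounted at the origin on the work surface. World frame = base frame: x ahead of the robot, y to its left, z up, the work surface at z = 0. Lengths are in m, angles in rad, forces in N, time in s.
With the tool pointing down it reaches from about 0.375 to 0.75 m from the base axis. Payload 9 kg.
Tool frame: the origin (TCP) lies between the finger pads; the fingertips stand finger_overhang ahead of it and the grasp point (between the pads) is the TCP (finger_overhang is the distance from the TCP to the fingertips, in m); z points along the fingers, x is the direction in which the jaws open and shut, and the axes are right-handed (so a half turn about z gives the same grasp; the last joint's range is limited). The gripper opens to 85 mm and grips with 20 to 120 N. Pads are 22 mm wide; open, the fingers measure 114 mm over their backs; the gripper's body (76 mm by 85 mm) begins 54 mm behind the grasp point. The pads swing forward as they close: fully open they stand 13 mm farther back than shut.
Start: joints at [-1.556, 0.104, 0.097, 1.564, 0, 1.353], TCP at [0.138, -0.584, 0.25] pointing down, gripper open.
Joint ranges: [-2.99, 2.99], [-0.84, 1.86], [-1.1, 1.16], [-1.84, 2.11], [-1.51, 1.56], [-3.14, 3.14]. Speed limits (rad/s): [2.22, 2.22, 2.57, 3.14, 3.14, 3.14].

INTERFACE

Orientations are given as a unit quaternion [x, y, z, w].
In Python, from rig import * gives the robot as it stands.
- The arm moves only by the tool move_arm, never from a script. Its argument "deltas" is a list of rows, each an object with "turn": the turn, a rotation vector about the tool's x, y, z in degrees, a list of three; "slide": the shift along the tool's x, y, z in mm, a list of three; "fingers": the finger opening in mm, from 0 to 85.4. In form: [{"turn": [rx, ry, rz], "slide": [x, y, z], "fingers": fingers}, ...]. A call has 1 to 20 rows; each row shifts and turns the commanded pose from where the row before left it, along the tool's axes as they then stand; what a row does not reach is not made up. A row lasts 1/10 s, in which the tool goes at most 50 mm and 8.59 degrees, less where a joint would pass 70% of its speed; a pose out of reach is approached as far as the arm can. A call is refused whole if a number of a shift passes 50 or a number of a turn 8.59, either way. A call with a gripper value outside its range is refused whole. The fingers move at their own pace and stop on an object; "squeeze" is the grip in N (left out, the last holds). Time passes only in rows, so rows that do not move let the fingers close. It gives the time, the measured TCP pose, the force and the opening at its end, in the units of the state.
- sense(): the state, without advancing time (a new reading comes with each control period).
- capture(name): name is "scene" or "side" or "wrist"; returns a dict with "frame" (480x640x3 uint8, red, green, blue), "camera_matrix" (3x3 intrinsics, pixels), "R" (3x3) and "t" (3): a world point X has camera coordinates R X + t; the wrist camera has in their place "mount" (4x4, takes a point from camera to tool coordinates, whose origin is the TCP and whose axes are the tool frame's). Camera axes: x right, y down, z forward; pixel columns grow to the right and rows downward; lengths in m; the calibration is good to about 2 mm. A picture is of the moment at which its call begins: read the wrist's pose just before it. There is no depth.
- hand_in(): hands the job in, once; it reports no verdict.
The state is a dict: "clock": time; "joint_positions": joint angles; "joint_velocities": joint speeds; "tau": joint torques, N m; "eef_pos": TCP position; "ee_rot": TCP orientation; "wrist_force": force on the tool from outside, world axes, zero at the start; "wrist_torque": the same for the moment, N m; "gripper_width": finger opening in m.
Only numpy, scipy, OpenCV 4.12 (cv2) and the standard library are available. Lean on these libraries where they do the work, as an engineer would, in place of code of your own. Each camera call takes 0.05 s, during which the arm holds its last target. There are 200 camera calls.

## Working session

There is one attempt and no reset: what is moved stays moved. The work goes in short steps, Python scripts to look and compute and a tool call to move; the robot and the scene stay as the last step left them, time stands still between calls to the robot, and variables do not carry over. Pictures are saved under pics/ and viewed, about 8 in all and at most 12, crops included, and the job is handed in when it is done.

Besides the shell and the picture viewer there is one more tool, called after "Call:" as name(argument=value, ...) on one line, values as JSON. move_arm: Moves the arm, as the interface text tells. Its arguments: {"type":"object","properties":{"deltas":{"type":"array","items":{"type":"object","properties":{"turn":{"type":"array","items":{"type":"number"}},"slide":{"type":"array","items":{"type":"number"}},"fingers":{"type":"number"}}}},"squeeze":{"type":"number"}},"required":["deltas"]}

```bash
ls; mkdir -p pics; python3 - <<'E'
from rig import *
import cv2,numpy as np
s=sense();print(s)
for n in("scene","side","wrist"):
    c=capture(n);cv2.imwrite(f"pics/{n}0.png",c["frame"][:,:,::-1])
    print(n,{k:np.round(v,4).tolist() for k,v in c.items() if k!="frame"})
E
```

```text
pics
{'clock': 0.0, 'joint_positions': array([-1.55567402e+00,  1.04705605e-01,  9.64336561e-02,  1.56387803e+00,
        1.97429560e-05,  1.35311446e+00]), 'joint_velocities': array([-1.67337508e-04,  3.54633664e-05,  1.23589848e-03,  1.45967497e-03,
        8.63153841e-04, -1.07005549e-03]), 'tau': array([-9.42933343e-05, -5.56939530e+01,  5.03643107e+01,  1.70356350e-02,
       -5.89245828e-04, -1.06546238e-05]), 'eef_pos': array([ 0.13844481, -0.58348924,  0.24949901]), 'ee_rot': array([ 7.84444508e-01, -6.20198642e-01, -4.20096482e-04, -5.30762149e-04]), 'wrist_force': array([0.28302905, 0.75618277, 0.23277185]), 'wrist_torque': array([-0.03247484,  0.02002905, -0.03008687]), 'gripper_width': 0.08558342933573283}
scene {'camera_matrix': [[463.3676, 0.0, 315.9484], [0.0, 463.3676, 238.3964], [0.0, 0.0, 1.0]], 'R': [[-0.5671, 0.8237, -0.0034], [0.5595, 0.3821, -0.7355], [-0.6045, -0.419, -0.6775]], 't': [0.2622, -0.2319, 1.0882]}
side {'camera_matrix': [[438.6711, 0.0, 321.5309], [0.0, 438.6711, 236.4587], [0.0, 0.0, 1.0]], 'R': [[-0.7641, -0.6448, -0.0197], [-0.314, 0.3985, -0.8617], [0.5635, -0.6523, -0.507]], 't': [0.3862, 0.2248, 0.6764]}
wrist {'camera_matrix': [[352.2755, 0.0, 322.3346], [0.0, 352.2755, 234.1364], [0.0, 0.0, 1.0]], 'mount': [[1.0, 0.0008, -0.0013, 0.0003], [-0.0004, 0.9646, 0.2637, -0.0667], [0.0014, -0.2637, 0.9646, -0.1242], [0.0, 0.0, 0.0, 1.0]]}
```

View pics/scene0.png

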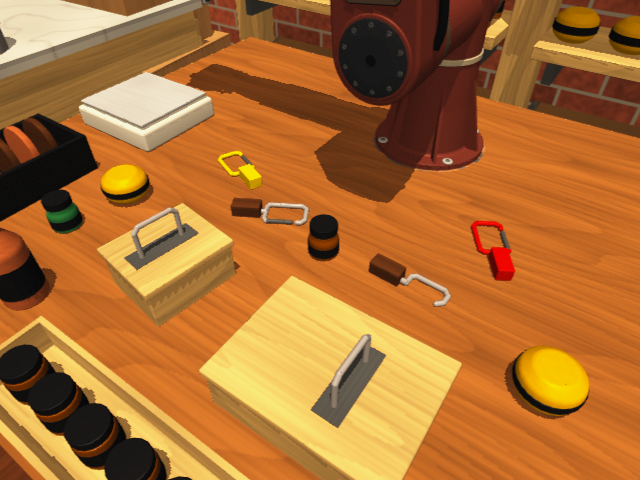

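View pics/side0.png

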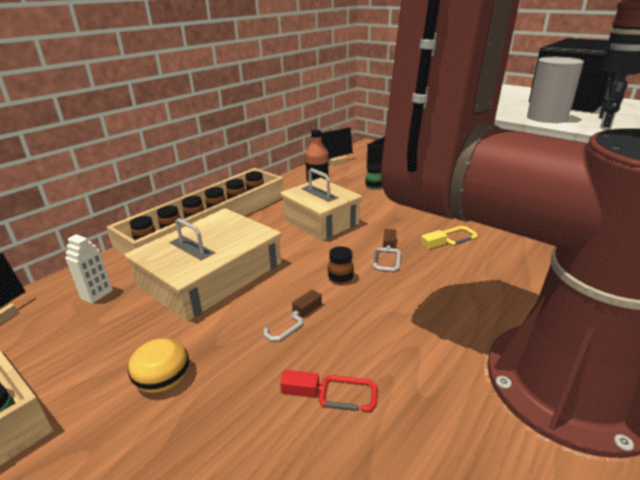

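The scene view shows two brown-fobbed parts. One has its fob at (247,208) with a closed loop to (309,213). The other has its fob at (388,268) with an open hook, so it isn't wanted. There is also a red look-alike at (495,250) and a yellow one at (240,168). The wide chest is centred at (330,375), with its eye's legs at about (335,405) and (368,360). The chest at (168,260) is the narrow one. The closed loop fits the description, so I'll confirm it in a crop.

```bash
cat > h.py <<'E'
from rig import *
import cv2,numpy as np
from scipy.spatial.transform import Rotation as Ro
def cam(n):
    s=sense();c=capture(n)
    if n=="wrist":
        T=np.eye(4);T[:3,:3]=Ro.from_quat(s["ee_rot"]).as_matrix();T[:3,3]=s["eef_pos"]
        M=np.linalg.inv(T@c["mount"]);c["R"]=M[:3,:3];c["t"]=M[:3,3]
    return c
def ray(c,p):
    d=c["R"].T@np.linalg.solve(c["camera_matrix"],[p[0],p[1],1.]);return -c["R"].T@c["t"],d/np.linalg.norm(d)
def onz(c,p,z):
    o,d=ray(c,p);return o+d*(z-o[2])/d[2]
def tri(c1,p1,c2,p2):
    o1,d1=ray(c1,p1);o2,d2=ray(c2,p2)
    k=np.linalg.lstsq(np.c_[d1,-d2],o2-o1,rcond=None)[0]
    a=o1+k[0]*d1;b=o2+k[1]*d2;return (a+b)/2,np.linalg.norm(a-b)
def proj(c,X):
    q=c["camera_matrix"]@(c["R"]@np.asarray(X)+c["t"]);return q[:2]/q[2]
E
python3 - <<'E'
from h import *
a=cam("scene");b=cam("side")
A=a["frame"][:,:,::-1];B=b["frame"][:,:,::-1]
t=np.vstack([np.hstack([cv2.resize(A[185:245,220:320],(400,240),interpolation=2),cv2.resize(B[220:280,350:450],(400,240),interpolation=2)]),
 np.hstack([cv2.resize(A[325:430,300:400][:90],(400,360),interpolation=2),cv2.resize(B[210:300,150:250],(400,360),interpolation=2)])])
cv2.imwrite("pics/crop1.png",t)
print(tri(a,(247,208),b,(390,238)),tri(a,(286,213),b,(387,260)))
E
```

```text
(array([ 0.44279825, -0.17443164,  0.01251556]), np.float64(0.004313629008618096)) (array([ 0.4059197 , -0.10812215,  0.00271524]), np.float64(0.0010104671875805138))
```

View pics/crop1.png

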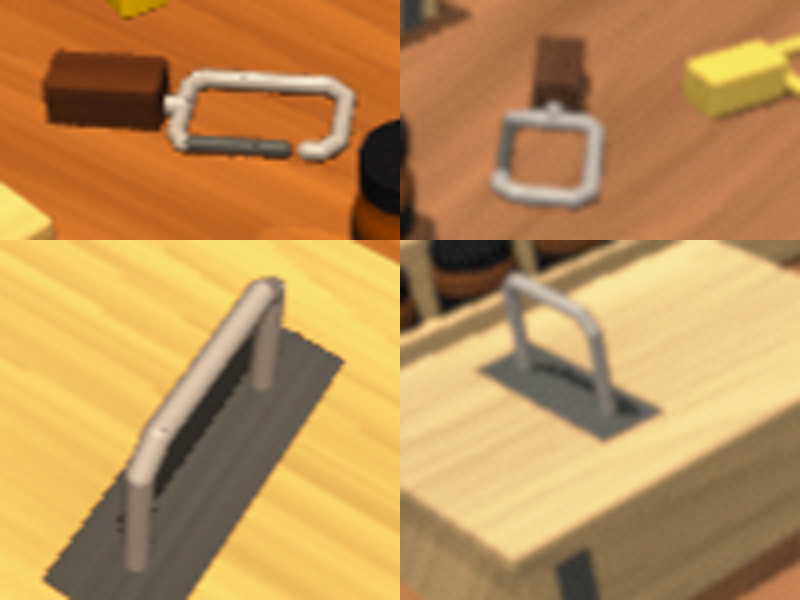

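The crop confirms it: the part at scene (247,208) is the closed loop with a dark gate on its far side (away from the robot). The eye's front leg foot is at scene (365.5,362) and side (201,253). Its back leg is at scene (334,407) and side (182.5,240).

```bash
python3 - <<'E'
from h import *
a=cam("scene");b=cam("side")
f=tri(a,(365.5,361.5),b,(201,253));k=tri(a,(334.2,407),b,(182.5,240));print(f,k)
d=k[0]-f[0];print(np.linalg.norm(d),np.degrees(np.arctan2(d[1],d[0])))
# chest top corners in scene at z=.08: 
for p in [(292,277),(461,368),(202,370),(394,480)]: print(onz(a,p,.08).round(3))
# fob contour
for c,n,bx in((a,"scene",(225,190,268,225)),(b,"side",(375,222,402,252))):
    F=c["frame"][bx[1]:bx[3],bx[0]:bx[2]].astype(int)
    m=((F.max(2)<110)&(F[:,:,0]>F[:,:,2]+8)).astype(np.uint8)
    k_,l,st,ce=cv2.connectedComponentsWithStats(m);i=1+st[1:,4].argmax();print(n,st[i],ce[i]+[bx[0],bx[1]])
s=sense();X=Ro.from_quat(s["ee_rot"]).as_matrix();print(X.round(3),s["eef_pos"])
E
```

```text
(array([0.64744823, 0.200288  , 0.0793921 ]), np.float64(0.00016221124089546628)) (array([0.71696168, 0.19820645, 0.0807277 ]), np.float64(0.0059160476438076814))
0.06955743218650884 -1.7151855711803206
[0.587 0.045 0.08 ]
[0.591 0.299 0.08 ]
[0.768 0.046 0.08 ]
[0.749 0.291 0.08 ]
scene [  6   9  32  19 414] [247.03864734 208.4057971 ]
side [  8   8  14  18 163] [390.25153374 239.30674847]
[[ 0.231 -0.973 -0.   ]
 [-0.973 -0.231  0.   ]
 [-0.    -0.    -1.   ]] [ 0.13841716 -0.58375797  0.25014123]
```

Call:
move_arm(deltas=[{"turn": [0,0,-8.12]},{"turn": [0,0,-8.12]},{"turn": [0,0,-8.12]},{"turn": [0,0,-8.12]},{"turn": [0,0,-8.12]},{"turn": [0,0,-8.12]},{"turn": [0,0,-8.12]},{"turn": [0,0,-8.12]},{"turn": [0,0,-8.12]},{"turn": [0,0,-8.12]},{"turn": [0,0,-8.12]},{"turn": [0,0,-8.12]},{"turn": [0,0,-8.12]}])

```text
schema error: expected keys turn, slide, fingers
```

Call:
move_arm(deltas=[{"slide": [31,-14,7]},{"slide": [31,-14,7]},{"slide": [31,-14,7]},{"slide": [31,-14,7]},{"slide": [31,-14,7]},{"slide": [31,-14,7]},{"slide": [31,-14,7]},{"slide": [31,-14,7]},{"slide": [31,-14,7]},{"slide": [31,-14,7]},{"slide": [31,-14,7]},{"slide": [31,-14,7]},{"slide": [31,-14,7]},{"slide": [31,-14,7]},{"slide": [31,-14,0]},{},{}])

```text
schema error: expected keys turn, slide, fingers
```

```bash
python3 - <<'E'
from h import *
import rig
print([n for n in dir(rig) if not n.startswith('_')], getattr(rig,"finger_overhang",None))
c=cam("wrist");s=sense();print(s["eef_pos"].round(4),Ro.from_quat(s["ee_rot"]).as_matrix().round(3).tolist(),s["clock"])
cv2.imwrite("pics/w1.png",c["frame"][:,:,::-1])
E
```

```text
['Unreachable', 'capture', 'finger_overhang', 'hand_in', 'sense'] 0.019
[ 0.1384 -0.5838  0.2503] [[0.231, -0.973, 0.0], [-0.973, -0.231, 0.0], [-0.0, -0.0, -1.0]] 0.4
```

View pics/w1.png

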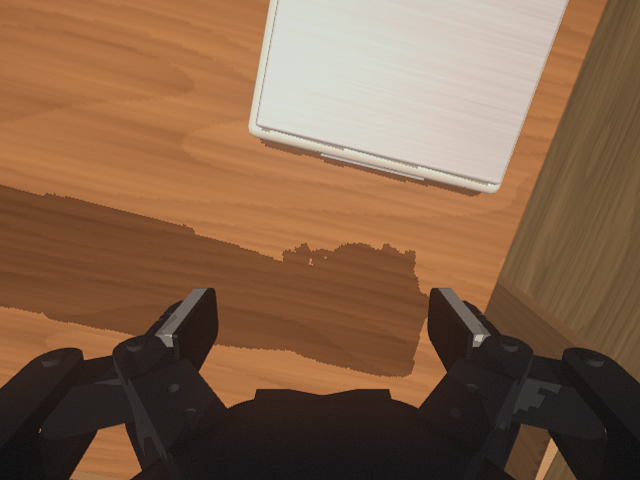

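The wrist view only shows the empty starting area with a white box at the top; the moves were refused because every row needs all three keys. I'll resend them with those keys.

Call:
move_arm(deltas=[{"turn": [0,0,-8.12],"slide": [0,0,0],"fingers": 85},{"turn": [0,0,-8.12],"slide": [0,0,0],"fingers": 85},{"turn": [0,0,-8.12],"slide": [0,0,0],"fingers": 85},{"turn": [0,0,-8.12],"slide": [0,0,0],"fingers": 85},{"turn": [0,0,-8.12],"slide": [0,0,0],"fingers": 85},{"turn": [0,0,-8.12],"slide": [0,0,0],"fingers": 85},{"turn": [0,0,-8.12],"slide": [0,0,0],"fingers": 85},{"turn": [0,0,-8.12],"slide": [0,0,0],"fingers": 85},{"turn": [0,0,-8.12],"slide": [0,0,0],"fingers": 85},{"turn": [0,0,-8.12],"slide": [0,0,0],"fingers": 85},{"turn": [0,0,-8.12],"slide": [0,0,0],"fingers": 85},{"turn": [0,0,-8.12],"slide": [0,0,0],"fingers": 85},{"turn": [0,0,-8.12],"slide": [0,0,0],"fingers": 85}])

```text
clock: 1.7
eef_pos: [0.1384, -0.5838, 0.2503]
ee_rot: [0.968, 0.252, -0.0, 0.0]
wrist_force: [-0.5, 0.8, 0.1]
gripper_width: 0.0849
```

Call:
move_arm(deltas=[{"turn": [0,0,0],"slide": [31,-14,7],"fingers": 85},{"turn": [0,0,0],"slide": [31,-14,7],"fingers": 85},{"turn": [0,0,0],"slide": [31,-14,7],"fingers": 85},{"turn": [0,0,0],"slide": [31,-14,7],"fingers": 85},{"turn": [0,0,0],"slide": [31,-14,7],"fingers": 85},{"turn": [0,0,0],"slide": [31,-14,7],"fingers": 85},{"turn": [0,0,0],"slide": [31,-14,7],"fingers": 85},{"turn": [0,0,0],"slide": [31,-14,7],"fingers": 85},{"turn": [0,0,0],"slide": [31,-14,7],"fingers": 85},{"turn": [0,0,0],"slide": [31,-14,7],"fingers": 85},{"turn": [0,0,0],"slide": [31,-14,7],"fingers": 85},{"turn": [0,0,0],"slide": [31,-14,7],"fingers": 85},{"turn": [0,0,0],"slide": [31,-14,7],"fingers": 85},{"turn": [0,0,0],"slide": [31,-14,7],"fingers": 85},{"turn": [0,0,0],"slide": [31,-14,0],"fingers": 85},{"turn": [0,0,0],"slide": [0,0,0],"fingers": 85},{"turn": [0,0,0],"slide": [0,0,0],"fingers": 85}])

```text
clock: 3.4
eef_pos: [0.4442, -0.1748, 0.1523]
ee_rot: [0.968, 0.25, -0.0, 0.0]
wrist_force: [-0.2, -0.1, 0.1]
gripper_width: 0.0848
```

```bash
python3 - <<'E'
from h import *
c=cam("wrist");s=sense();X=Ro.from_quat(s["ee_rot"]).as_matrix();print(s["eef_pos"].round(4),X.round(3).tolist(),s["clock"])
cv2.imwrite("pics/w2.png",c["frame"][:,:,::-1])
F=c["frame"].astype(int)
m=((F.max(2)<120)&(F[:,:,0]>1.5*F[:,:,2])&(F[:,:,0]>35)).astype(np.uint8)
k_,l,st,ce=cv2.connectedComponentsWithStats(m)
for i in range(1,k_):
    if st[i,4]>400: print(st[i],ce[i].round(1))
print(proj(c,(.443,-.174,.013)))
E
```

```text
[ 0.4439 -0.1755  0.1524] [[0.875, 0.484, -0.0], [0.484, -0.875, -0.0], [-0.0, 0.0, -1.0]] 3.45
[ 427    0   84   38 1437] [459.4  19.3]
[ 302  189   39   75 1657] [319.6 234.8]
[492 209  69  65 680] [530.8 238.1]
[ 461  242  179  160 4890] [555.4 360.3]
[    0   287   477   145 18330] [245.7 373.3]
[ 547  430   61   50 1324] [576. 456.]
[321.33269198 225.95082903]
```

View pics/w2.png

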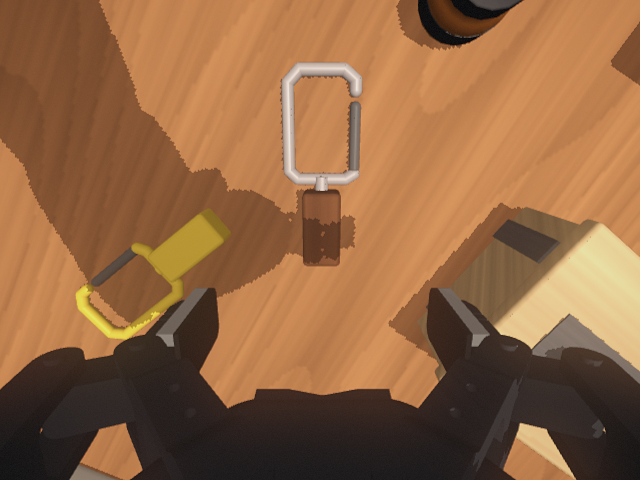

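The wrist view confirms the closed loop, with its dark gate at right (355,137). The fob spans x 302–341 and y 189–266. The yellow look-alike is at left (fob edge 228,232) and the narrow chest at right (bottom edge near 505,207 to 440,300), so I'll open the fingers only partway.

```bash
python3 - <<'E'
from h import *
c=cam("wrist");s=sense();R=Ro.from_quat(s["ee_rot"]).as_matrix();p=s["eef_pos"]
T=lambda q,z:(R.T@(onz(c,q,z)-p)*1000).round(1)[:2]
print("fob back edge top",T((321.5,266),.026),"front bottom",T((321.5,189),0.0),"front top?",T((321.5,193),.026))
print("sides",T((302.5,240),.026),T((340.5,240),.026))
print("loop ends",T((321.5,62),.006),"sides",T((283,130),.006),T((361,130),.006))
for q in[(505,207),(440,300),(420,325),(390,325)]:print("chest",T(q,0))
print("yellow",T((228,232),.013),T((228,232),.026))
a=cam("scene");
for q in [(233,243),(236,268)]: print("narrow nearest in scene",(R.T@(onz(a,q,.08 if q[1]<250 else 0.02)-p)*1000).round(0))
w=proj(a,p);
fb=tri(c,(321.5,228),a,(247,208.4));print("fob tri",fb)
E
```

```text
fob back edge top [-0.1 26.4] front bottom [ -0.2 -28.3] front top? [ -0.2 -29. ]
sides [-14.2   6. ] [13.9  5.9]
loop ends [  -0.3 -118.4] sides [-28.6 -72.6] [ 28.8 -72.7]
chest [145.9 -14.1]
chest [101.3  66.8]
chest [86.  90.7]
chest [59.7 90.7]
yellow [-72.6   3.4] [-69.   -0.1]
narrow nearest in scene [171. -24.  72.]
narrow nearest in scene [167. -20. 132.]
fob tri (array([ 0.44315948, -0.17550395,  0.00916414]), np.float64(0.00326130502799404))
```

The grasp is centred to within about 1 mm: the fob sides are at ±14 and the loop end at -118, as the given sizes predict. Going down and gripping.

Call:
move_arm(deltas=[{"turn": [0,0,0],"slide": [0,-1,16],"fingers": 60},{"turn": [0,0,0],"slide": [0,0,20],"fingers": 60},{"turn": [0,0,0],"slide": [0,0,20],"fingers": 60},{"turn": [0,0,0],"slide": [0,0,20],"fingers": 60},{"turn": [0,0,0],"slide": [0,0,20],"fingers": 60},{"turn": [0,0,0],"slide": [0,0,16],"fingers": 60},{"turn": [0,0,0],"slide": [0,0,10],"fingers": 60},{"turn": [0,0,0],"slide": [0,0,6],"fingers": 60},{"turn": [0,0,0],"slide": [0,0,0],"fingers": 60},{"turn": [0,0,0],"slide": [0,0,0],"fingers": 20},{"turn": [0,0,0],"slide": [0,0,0],"fingers": 20},{"turn": [0,0,0],"slide": [0,0,0],"fingers": 20},{"turn": [0,0,0],"slide": [0,0,0],"fingers": 20},{"turn": [0,0,0],"slide": [0,0,0],"fingers": 20},{"turn": [0,0,0],"slide": [0,0,0],"fingers": 20},{"turn": [0,0,0],"slide": [0,0,0],"fingers": 20}], squeeze=50)

```text
clock: 5.15
eef_pos: [0.4442, -0.1749, 0.0253]
ee_rot: [0.968, 0.25, 0.001, 0.001]
wrist_force: [-0.4, -0.5, 6.5]
gripper_width: 0.027
```

Call:
move_arm(deltas=[{"turn": [0,0,0],"slide": [0,0,-10],"fingers": 20},{"turn": [0,0,0],"slide": [0,0,-25],"fingers": 20},{"turn": [0,0,0],"slide": [0,0,-30],"fingers": 20},{"turn": [0,0,0],"slide": [0,0,-30],"fingers": 20},{"turn": [0,0,0],"slide": [0,0,-30],"fingers": 20},{"turn": [0,0,0],"slide": [0,0,-25],"fingers": 20},{"turn": [0,0,5.8],"slide": [0,0,0],"fingers": 20},{"turn": [0,0,5.8],"slide": [0,0,0],"fingers": 20},{"turn": [0,0,5.8],"slide": [0,0,0],"fingers": 20},{"turn": [0,0,5.8],"slide": [0,0,0],"fingers": 20},{"turn": [0,0,5.8],"slide": [0,0,0],"fingers": 20},{"turn": [0,0,0],"slide": [0,0,0],"fingers": 20}])

```text
clock: 6.35
eef_pos: [0.4434, -0.1743, 0.1747]
ee_rot: [1.0, -0.002, -0.0, 0.0]
wrist_force: [-0.1, 0.2, -1.1]
gripper_width: 0.0271
```

Call:
move_arm(deltas=[{"turn": [0,0,0],"slide": [6,-11,0],"fingers": 20},{"turn": [0,0,0],"slide": [13,-24,0],"fingers": 20},{"turn": [0,0,0],"slide": [13,-24,0],"fingers": 20},{"turn": [0,0,0],"slide": [13,-24,0],"fingers": 20},{"turn": [0,0,0],"slide": [13,-24,0],"fingers": 20},{"turn": [0,0,0],"slide": [13,-24,0],"fingers": 20},{"turn": [0,0,0],"slide": [13,-24,0],"fingers": 20},{"turn": [0,0,0],"slide": [13,-24,0],"fingers": 20},{"turn": [0,0,0],"slide": [13,-24,0],"fingers": 20},{"turn": [0,0,0],"slide": [13,-24,0],"fingers": 20},{"turn": [0,0,0],"slide": [13,-24,0],"fingers": 20},{"turn": [0,0,0],"slide": [13,-24,0],"fingers": 20},{"turn": [0,0,0],"slide": [7,-16,0],"fingers": 20},{"turn": [0,0,0],"slide": [0,0,0],"fingers": 20},{"turn": [0,0,0],"slide": [0,0,0],"fingers": 20}])

```text
clock: 7.85
eef_pos: [0.5997, 0.117, 0.1741]
ee_rot: [1.0, 0.0, -0.0, 0.0]
wrist_force: [0.6, 0.1, -1.5]
gripper_width: 0.0269
```

```bash
python3 - <<'E'
from h import *
s=sense();R=Ro.from_quat(s["ee_rot"]).as_matrix();p=s["eef_pos"];c=cam("wrist");print(p.round(4),R.round(3).tolist(),s["clock"],s["gripper_width"])
I=c["frame"][:,:,::-1];cv2.imwrite("pics/w3.png",I)
for X in [(.6474,.2003,.08),(.6474,.2003,.134),(.717,.198,.08)]: print(proj(c,X).round(1))
def P(x,y,z): return proj(c,p+R@np.array([-y if 0 else y*-1,-x,z]))
# clip frame in tool: clip x=-tool y, clip y=-tool x
for q in [(117,0),(74,29),(74,-29),(32,0)]: print(q,proj(c,p+R@(np.array([-q[1],-q[0],20.8])/1000)).round(1))
E
```

```text
[0.5997 0.117  0.1741] [[1.0, 0.001, -0.001], [0.001, -1.0, -0.0], [-0.001, 0.0, -1.0]] 7.85 0.026878065032881246
[403.9 108.5]
[431.3  98.4]
[522.3 112.8]
(117, 0) [322.   -7.5]
(74, 29) [247.9 118.2]
(74, -29) [396.  118.2]
(32, 0) [321.9 222.7]
```

View pics/w3.png

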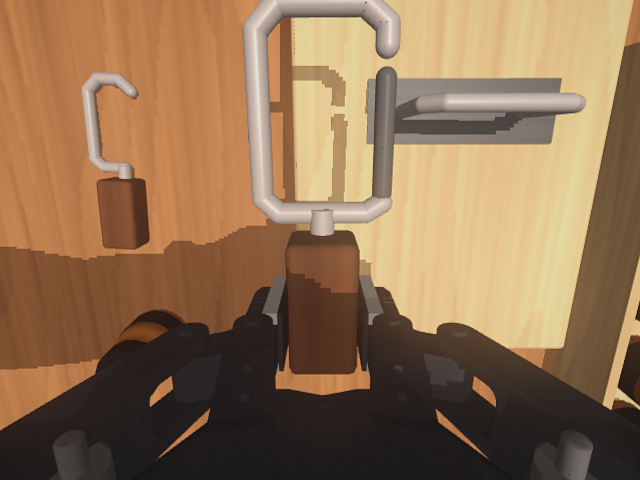

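The wrist view shows the clip held straight. The gate at (385,130) faces the eye, whose front leg foot is near (404,108) and whose top runs from (430,103) to (580,103), matching the prediction. The loop looks about 5% larger than predicted, so I'll check its height and tilt in the fixed views.

```bash
python3 - <<'E'
from h import *
s=sense();R=Ro.from_quat(s["ee_rot"]).as_matrix();p=s["eef_pos"]
a=cam("scene");b=cam("side");out=[]
for n,c in(("scene",a),("side",b)):
    u=proj(c,p+R@(np.array([0,-60,15])/1000));x,y=(u-[65,60]).astype(int);print(n,x,y)
    I=np.ascontiguousarray(c["frame"][y:y+120,x:x+130,::-1]);I=cv2.resize(I,(400,369),interpolation=2)
    for q in [(112.5,0),(36.5,0),(74,24.5),(74,-24.5)]:
        v=(proj(c,p+R@(np.array([-q[1],-q[0],20.8])/1000))-[x,y])*400/130
        cv2.circle(I,tuple(int(k) for k in v),3,(0,0,255),1);print(q,v.round(0))
    out.append(I)
cv2.imwrite("pics/crop2.png",np.hstack(out))
E
```

```text
scene 307 224
(112.5, 0) [326. 257.]
(36.5, 0) [149. 170.]
(74, 24.5) [264. 172.]
(74, -24.5) [202. 253.]
side 155 160
(112.5, 0) [131. 228.]
(36.5, 0) [232. 179.]
(74, 24.5) [210. 215.]
(74, -24.5) [159. 190.]
```

View pics/crop2.png

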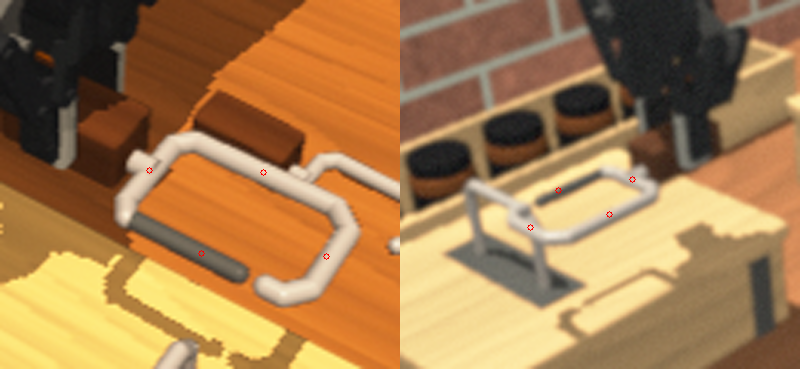

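Markers and image agree within 1–2 px, so the clip is level to within a few mm. The leg is at clip x +83. I'll lower to 3 mm above the lid and then press in.

Call:
move_arm(deltas=[{"turn": [0,0,0],"slide": [0,0,8],"fingers": 20},{"turn": [0,0,0],"slide": [0,0,12],"fingers": 20},{"turn": [0,0,0],"slide": [0,0,12],"fingers": 20},{"turn": [0,0,0],"slide": [0,0,12],"fingers": 20},{"turn": [0,0,0],"slide": [0,0,10],"fingers": 20},{"turn": [0,0,0],"slide": [0,0,8],"fingers": 20},{"turn": [0,0,0],"slide": [0,0,4],"fingers": 20},{"turn": [0,0,0],"slide": [0,0,0],"fingers": 20}])

```text
clock: 8.8
eef_pos: [0.5998, 0.1163, 0.1076]
ee_rot: [1.0, -0.001, -0.0, 0.0]
wrist_force: [0.0, 0.5, -1.0]
gripper_width: 0.0267
```

Call:
move_arm(deltas=[{"turn": [0,0,0],"slide": [4,0,0],"fingers": 20},{"turn": [0,0,0],"slide": [4,0,0],"fingers": 20},{"turn": [0,0,0],"slide": [4,0,0],"fingers": 20},{"turn": [0,0,0],"slide": [4,0,0],"fingers": 20},{"turn": [0,0,0],"slide": [4,0,0],"fingers": 20},{"turn": [0,0,0],"slide": [4,0,0],"fingers": 20},{"turn": [0,0,0],"slide": [0,0,0],"fingers": 20}])

```text
clock: 9.5
eef_pos: [0.6244, 0.1162, 0.1081]
ee_rot: [1.0, -0.001, -0.0, 0.0]
wrist_force: [-1.0, 0.2, -0.3]
gripper_width: 0.0269
```

```bash
python3 - <<'E'
from h import *
s=sense();R=Ro.from_quat(s["ee_rot"]).as_matrix();p=s["eef_pos"];c=cam("wrist");print(p.round(4),s["clock"],s["gripper_width"],s["wrist_force"].round(1))
cv2.imwrite("pics/w4.png",c["frame"][:,:,::-1])
for X in [(.6474,.2003,.085),(.6474,.2003,.134)]: print(proj(c,X).round(1))
E
```

```text
[0.6244 0.1162 0.1081] 9.5 0.02688591842861953 [-1.   0.2 -0.3]
[380.5  91.2]
[410.7  66.4]
```

View pics/w4.png

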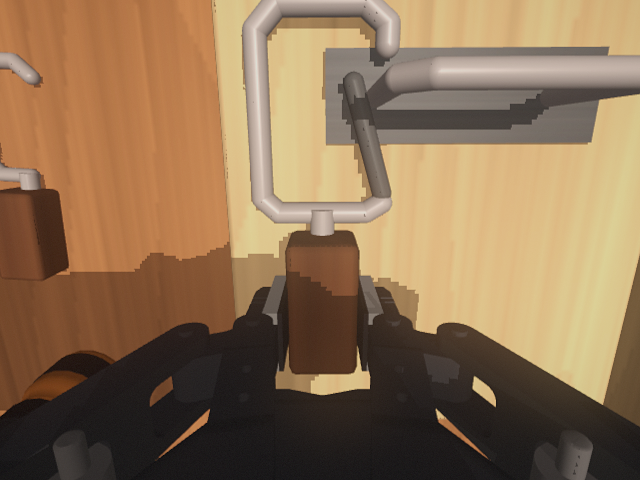

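The gate is swinging in (its end is now at (352,78)). The leg is passing between the gate and the nose (385,55) with clearance. I'll continue in and then slide toward the fob so the leg sits behind the nose.

Call:
move_arm(deltas=[{"turn": [0,0,0],"slide": [4,0,0],"fingers": 20},{"turn": [0,0,0],"slide": [4,0,0],"fingers": 20},{"turn": [0,0,0],"slide": [4,0,0],"fingers": 20},{"turn": [0,0,0],"slide": [4,0,0],"fingers": 20},{"turn": [0,0,0],"slide": [4,0,0],"fingers": 20},{"turn": [0,0,0],"slide": [4,0,0],"fingers": 20},{"turn": [0,0,0],"slide": [3,0,0],"fingers": 20},{"turn": [0,0,0],"slide": [0,0,0],"fingers": 20}])

```text
clock: 10.35
eef_pos: [0.652, 0.1156, 0.1084]
ee_rot: [1.0, -0.001, 0.001, 0.001]
wrist_force: [2.6, -5.1, -1.0]
gripper_width: 0.0272
```

Call:
move_arm(deltas=[{"turn": [0,0,0],"slide": [0,3,0],"fingers": 20},{"turn": [0,0,0],"slide": [0,3,0],"fingers": 20},{"turn": [0,0,0],"slide": [0,3,0],"fingers": 20},{"turn": [0,0,0],"slide": [0,3,0],"fingers": 20},{"turn": [0,0,0],"slide": [0,2,0],"fingers": 20},{"turn": [0,0,0],"slide": [0,0,0],"fingers": 20},{"turn": [0,0,0],"slide": [0,0,0],"fingers": 20}])

```text
clock: 11.05
eef_pos: [0.651, 0.1023, 0.1083]
ee_rot: [1.0, -0.001, -0.0, -0.0]
wrist_force: [0.1, 0.5, -1.3]
gripper_width: 0.027
```

```bash
python3 - <<'E'
from h import *
s=sense();R=Ro.from_quat(s["ee_rot"]).as_matrix();p=s["eef_pos"];c=cam("wrist");print(p.round(4),s["clock"],s["gripper_width"],s["wrist_force"].round(1))
cv2.imwrite("pics/w5.png",c["frame"][:,:,::-1])
E
```

```text
[0.651  0.1023 0.1083] 11.05 0.026969259946248762 [ 0.1  0.5 -1.3]
```

View pics/w5.png

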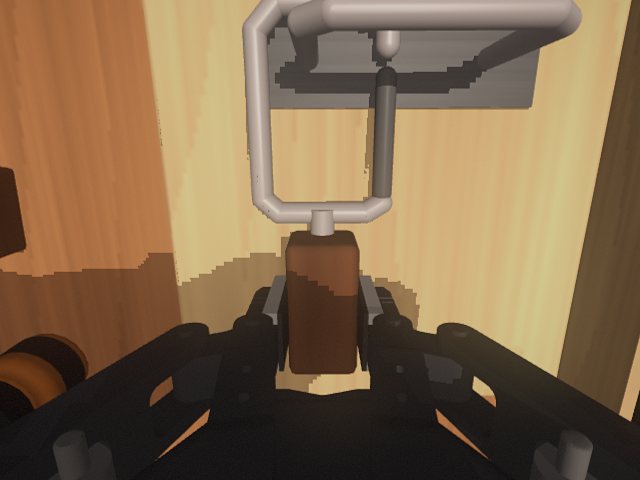

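The gate has sprung shut at (384,130), and the leg is inside the loop at about (312,60). Lowering onto the lid.

Call:
move_arm(deltas=[{"turn": [0,0,0],"slide": [0,0,1],"fingers": 20},{"turn": [0,0,0],"slide": [0,0,1],"fingers": 20},{"turn": [0,0,0],"slide": [0,0,1],"fingers": 20},{"turn": [0,0,0],"slide": [0,0,0],"fingers": 20},{"turn": [0,0,0],"slide": [0,0,0],"fingers": 20}])

```text
clock: 11.6
eef_pos: [0.651, 0.1023, 0.1054]
ee_rot: [1.0, -0.001, 0.0, -0.0]
wrist_force: [-0.2, 0.5, 0.7]
gripper_width: 0.0272
```

Contact has just begun (the z force rose from -1.3 to +0.7 N). Releasing and retreating straight up.

Call:
move_arm(deltas=[{"turn": [0,0,0],"slide": [0,0,0],"fingers": 32},{"turn": [0,0,0],"slide": [0,0,0],"fingers": 40},{"turn": [0,0,0],"slide": [0,0,0],"fingers": 50},{"turn": [0,0,0],"slide": [0,0,0],"fingers": 60},{"turn": [0,0,0],"slide": [0,0,0],"fingers": 60},{"turn": [0,0,0],"slide": [0,0,0],"fingers": 60},{"turn": [0,0,0],"slide": [0,0,-5],"fingers": 60},{"turn": [0,0,0],"slide": [0,0,-15],"fingers": 60},{"turn": [0,0,0],"slide": [0,0,-25],"fingers": 60},{"turn": [0,0,0],"slide": [0,0,-25],"fingers": 60},{"turn": [0,0,0],"slide": [0,0,-25],"fingers": 60},{"turn": [0,0,0],"slide": [0,0,-20],"fingers": 60},{"turn": [0,0,0],"slide": [0,0,0],"fingers": 60},{"turn": [0,0,0],"slide": [0,0,0],"fingers": 60}])

```text
clock: 13.0
eef_pos: [0.6515, 0.1022, 0.2213]
ee_rot: [1.0, -0.001, 0.001, 0.0]
wrist_force: [0.1, -0.6, 0.2]
gripper_width: 0.0603
```

```bash
python3 - <<'E'
from h import *
s=sense();c=cam("wrist");b=cam("side");print(s["eef_pos"].round(4),s["clock"],s["wrist_force"].round(1))
I=np.hstack([cv2.resize(c["frame"][:,140:540],(400,480)),cv2.resize(b["frame"][180:300,140:240],(400,480),interpolation=2)])[:,:,::-1]
cv2.imwrite("pics/end.png",I)
E
```

```text
[0.6515 0.1022 0.2213] 13.0 [ 0.1 -0.6  0.2]
```

View pics/end.png

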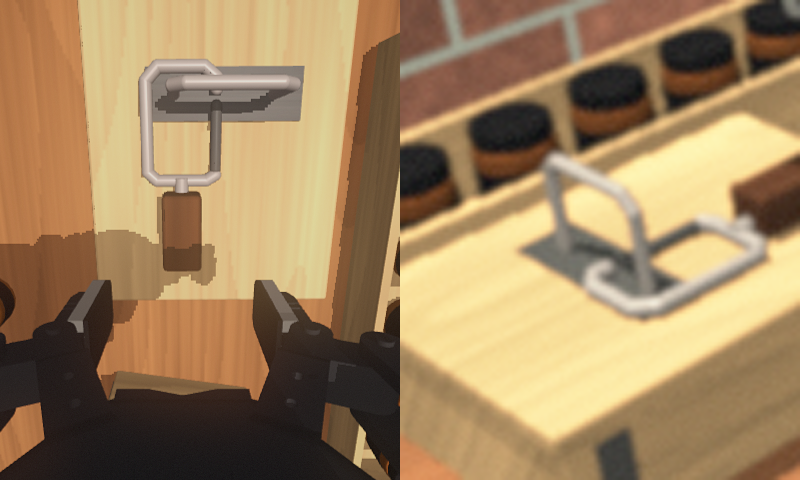

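The clip lies flat on the lid with the front leg inside the loop and the gate shut. The gripper is clear, so I'm handing in.

```bash
python3 -c "
from rig import *
print(hand_in())"
```

```text
the job is handed in; nothing more can be done
None
```

The wide chest's lid is secured, and I handed the job in at about 13 s of the 42 s allowed. I took the closed-loop clip by its brown fob and pressed its gate against the front leg of the wide chest's staple eye. I then slid the clip until the leg sat behind the nose and the gate sprang shut, lowered it onto the lid and let go.

- **Final state:** the last wrist and side views show the leg inside the loop, the gate shut and the clip flat on the lid. The gripper is about 115 mm above where it let go and touching nothing, with the wrist force near zero.
- **Forces:** the highest reading I saw was about 6.5 N, while gripping the clip. I only read forces at the end of each move, so brief peaks in between were not seen.
- **Disagreements:** while held, the loop looked about 5% larger than predicted in the wrist view, but the two fixed cameras agreed within 1–2 px, so I went ahead.
- **Refused moves:** my first two move calls were refused because rows lacked some required keys. Nothing moved.

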